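Seat a taper arbor and tap it home

ROBOT

A 6-joint arm with a two-finger parallel gripper is mounted at the origin on the work surface. World frame = base frame: x ahead of the robot, y to its left, z up, the work surface at z = 0. Lengths are in m, angles in rad, forces in N, time in s.
With the tool pointing down it reaches from about 0.325 to 0.775 m from the base axis. Payload 5.5 kg.
Tool frame: the origin (TCP) lies at the very end of the fingers, on their centre line; the grasp point (between the pads) lies 19 mm behind it (manip.grip_point_offset is the distance from the TCP to the grasp point, in m); z points along the fingers, y is the line along which they close (so a half turn about z gives the same grasp; the last joint's range is limited). The gripper opens to 85 mm and grips with 20 to 120 N. Pads are 22 mm wide; open, the fingers measure 114 mm over their backs; the gripper's body (76 mm by 85 mm) begins 54 mm behind the grasp point. The pads swing forward as they close: fully open they stand 13 mm farther back than shut.
Start: joints at [-1.203, 0.091, 1.231, -0, 1.82, -0.057], TCP at [0.247, -0.547, 0.231] pointing down, gripper open.
Joint ranges: [-2.87, 2.87], [-0.86, 2.18], [0.17, 2.46], [-1.51, 4.65], [0.06, 2.69], [-2.65, 2.65]. Speed limits (rad/s): [2.57, 2.57, 3.01, 3.14, 3.14, 3.14].

INTERFACE

Orientations are given as a rotation vector (axis times angle).
In Python, from rig import manip gives the robot as it stands. The module is installed in compiled form; this text tells all that it offers. Calls block until the motion is done:
- manip.move_to(position, orientation): joint-space move of the TCP to a pose.
- manip.servo_line(position, rotation=None, velocity=0.15): straight line of the TCP; rotation=None keeps the orientation; velocity is the mean speed in m/s.
- manip.set_joints(angles): joint-space move.
- manip.release() and manip.grab(grasp_force=None): open the fingers fully, or close them until they stop; grasp_force is the grip in N (None keeps the last).
- manip.pause(seconds).
- manip.ik(position, orientation): joint angles nearest the present ones, or None.
- manip.get_obs(): the state.
- manip.grab_frame(name): name is "scene" or "top" or "wrist"; returns a dict with "img" (384x512x3 uint8, red, green, blue), "vfov" (degrees; the focal length in pixels is half the picture's height over the tangent of half this angle, whatever the lens; pixels are square), "cx", "cy" (the principal point, pixels), "world_from_camera" (4x4, takes a point from camera to world coordinates); the wrist camera has in their place "hand_eye" (4x4, takes a point from camera to tool coordinates, whose origin is the TCP and whose axes are the flange's). Camera axes: x right, y down, z forward; pixel columns grow to the right and rows downward; lengths in m; the calibration is good to about 2 mm. The wrist camera is an equidistant fisheye: a pixel r from the principal point sees the ray r / f radians off the axis. A picture is of the moment at which its call begins: read the wrist's pose just before it. There is no depth.
A pose or a line that the arm cannot do raises manip.Unreachable and nothing moves.
- manip.close_job(): hands the job in; it is judged then, once.
The state is a dict: "time_s": time; "joint_positions": joint angles; "qvel": joint speeds; "joint_torque": joint torques, N m; "tool_pos": TCP position; "ee_rot": TCP orientation; "contact_force": force on the tool from outside, world axes, zero at the start; "wrist_torque": the same for the moment, N m; "finger_gap": finger opening in m; "finger_force": force on a finger pad.
Only numpy, scipy, OpenCV 4.12 (cv2) and the standard library are available. Lean on these libraries where they do the work, as an engineer would, in place of code of your own. Each camera call takes 0.05 s, during which the arm holds its last target. There are 200 camera calls.

TASK

Lift the flat-topped steel arbor out of the wooden rack, lower its tapered shank into the socket of the iron pedestal until it wedges lightly, and let go of it there, without forcing it down by hand. Then take the wooden mallet by its barrel and tap the arbor's flat top gently with the barrel until the taper is locked and the arbor's shoulder is fully down on the rim of the socket. Lay the mallet back in its cradle and leave everything else where it is.

Things in the scene. Friction and masses are not known exactly. Their poses are not given: they have to be found in the camera images.
- flat_arbor: steel arbor standing in one rack hole: flat-topped round head, diameter 40 mm, height 32; below it a tapered shank 69.5 mm long, diameter 22.7 at the shoulder, 19.5 at 61 mm below it (half angle 1.5 degrees), then a rounded nose. About 0.42 kg. Origin: centre of the shoulder (flat underside of the head, resting on the rack's top), z along the axis to the head; nose at z -69.5 mm, top at +32
- point_centre: bystander: a second steel arbor, same shank and 40 mm head, but topped by a cone (46 mm from shoulder to point); in the other rack hole, must stay there. Origin: centre of its shoulder
- rack: fixed wooden block 80 mm (x) by 190 mm (y) by 75 mm high with two vertical holes of 26 mm at y = -45 and +45 mm. Origin: centre of its underside; long side along its y
- mouth (a point): centre of the socket's mouth, level with the pedestal's top rim, 90 mm above the bench; z up. An arbor let into the socket settles by its weight with its shoulder 4 to 8 mm above this point; pushed harder it wedges deeper, by up to 1 mm for each 3 N, and friction keeps it there. Home, shoulder on the rim (arbor's origin at this point), takes some 8 to 25 N; below that the rim is rigid
- mallet: carver's mallet of pale wood, 0.33 kg: round barrel of diameter 56 mm and length 110, then a handle of diameter 21 to 27 with an end knob, ending 176 mm from the origin. Origin: centre of the barrel, on its axis; x along the axis towards the handle. Lies level in the cradle, axis 37 mm above the bench; to be gripped across the barrel at the origin from above
- cradle_seat (a point): place of the mallet's origin when in the cradle, 37 mm above the bench; x along the mallet's axis to the handle, z up. The cradle: fixed dark board 130 x 80 x 8 mm with two V rests 45 either side along x (14 wide, up to 24 above the bench, 32 to the sides); between them the barrel's flanks are free down to 8 above the bench
- pencil_tin: bystander: red tin of pencils, 76 mm in diameter, 180 mm high with the pencils. Origin: centre of underside
- whetstone: bystander: grey whetstone 50 by 150 by 24 mm lying on the bench. Origin: centre of underside
- glue_tub: bystander: pale tub with a white lid, 84 mm in diameter, 75 mm high. Origin: centre of underside
- arbor_top (a point): centre of the flat top of the arbor's head, 32 mm above its shoulder
- pedestal: fixed dark iron pedestal: column of diameter 60 mm on a round foot of diameter 116 and 12 high, top at 90. From the top goes down the upright socket, a smooth round taper of half angle 1.5 degrees: diameter 22 mm at the mouth, 18 at 78 depth; the arbor's nose enters with about 1 mm to spare on each side. Origin: centre of its underside, on the socket's axis

How it is judged:
By the outcome, as a careful person would: the job done as asked, in the order asked, and still so for the second after the job is handed in, with the robot touching nothing.
It also fails if it takes over 72 s, if anything falls off the work surface, if the arm or the gripper's body presses on something with over 40 N, if the wrist force passes 120 N, or if a joint passes its speed limit or range.

## Working session

There is one attempt and no reset: what is moved stays moved. The work goes in short steps, each a Python script; the robot and the scene stay as the last script left them, time stands still between calls to the robot, and variables do not carry over. Pictures are saved under pics/ and viewed, at most 10 in all, crops included, and the job is handed in when it is done.

```bash
mkdir -p pics; cat > h.py <<'E'
import numpy as np, cv2
from rig import manip
from scipy.spatial.transform import Rotation as R
def save(n,f): cv2.imwrite(f'pics/{n}.png',f['img'][:,:,::-1])
def foc(f): return f['img'].shape[0]/2/np.tan(np.radians(f['vfov'])/2)
def ray(f,u,v,fish=False,T=None):
    T=f['world_from_camera'] if T is None else T
    a=np.array([u-f['cx'],v-f['cy']])/foc(f)
    if fish:
        r=np.linalg.norm(a); d=np.r_[a/max(r,1e-9)*np.sin(r),np.cos(r)]
    else: d=np.r_[a,1]
    return T[:3,3],T[:3,:3]@d
def plane(f,u,v,z,**k):
    o,d=ray(f,u,v,**k); return o+d*(z-o[2])/d[2]
def wristT(f,o):
    T=np.eye(4);T[:3,:3]=R.from_rotvec(o['ee_rot']).as_matrix();T[:3,3]=o['tool_pos'];return T@f['hand_eye']
def project(f,p,fish=False,T=None):
    T=f['world_from_camera'] if T is None else T
    c=T[:3,:3].T@(np.array(p)-T[:3,3])
    if fish:
        r=np.hypot(*c[:2]);t=np.arctan2(r,c[2]);return c[:2]/r*t*foc(f)+[f['cx'],f['cy']]
    return c[:2]/c[2]*foc(f)+[f['cx'],f['cy']]
E
python3 - <<'E'
from h import *
import pickle
o=manip.get_obs();fs={n:manip.grab_frame(n) for n in('scene','top','wrist')}
pickle.dump((o,fs),open('f0.pkl','wb'))
for n,f in fs.items():
    save(n+'0',f); print(n,f['vfov'],f['cx'],f['cy'],np.round(f.get('world_from_camera',f.get('hand_eye')),3).tolist())
print(o)
E
```

```text
scene 50.71495531371938 259.9507138668813 192.9745783842579 [[-0.836, 0.419, -0.354, 1.038], [0.548, 0.624, -0.557, 0.678], [-0.013, -0.66, -0.751, 0.992], [0.0, 0.0, 0.0, 1.0]]
top 50.00770273837214 258.5953249271032 191.38604951393998 [[-0.028, -0.995, 0.097, 0.491], [-0.999, 0.025, -0.025, 0.018], [0.022, -0.097, -0.995, 1.401], [0.0, 0.0, 0.0, 1.0]]
wrist 65.70646984690485 257.0794008679084 191.7205963473186 [[-0.0, -0.961, -0.278, 0.071], [1.0, -0.0, -0.0, 0.002], [0.0, -0.278, 0.961, -0.144], [0.0, 0.0, 0.0, 1.0]]
{'time_s': 0.0, 'joint_positions': array([-1.20269458e+00,  9.18398933e-02,  1.23190258e+00, -3.68255189e-06,
        1.81981179e+00, -5.67323808e-02]), 'qvel': array([-0.00051381,  0.00118225, -0.00251876,  0.00013843, -0.00090393,
        0.00022203]), 'joint_torque': array([ 9.06987734e-04, -4.58729231e+01, -4.18023491e+01,  5.14979342e-05,
        1.16669474e-02, -5.11677058e-06]), 'tool_pos': array([ 0.24717566, -0.54639942,  0.23015281]), 'ee_rot': array([-3.06908930e+00, -6.61910955e-01,  4.83017408e-04]), 'contact_force': array([0.5021268 , 0.33477015, 0.81752985]), 'wrist_torque': array([-0.00055855, -0.04504426,  0.02966461]), 'finger_force': 0.0, 'finger_gap': 0.08523885716569081}
```

View pics/top0.png

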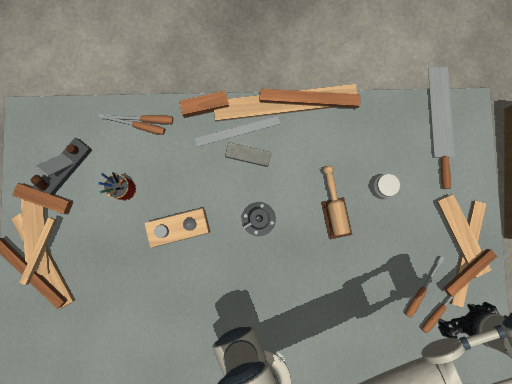

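View pics/scene0.png

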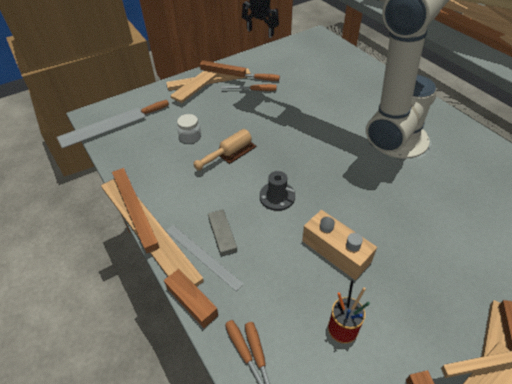

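Top view: rack heads at (162,231) and (190,224), pedestal at (259,218), mallet barrel at (337,215) with its handle knob at (327,170). Scene view: rack heads at (354,242) and (327,224), pedestal at (277,185). I'll enlarge the rack to tell the arbors apart and get coarse positions.

```bash
python3 - <<'E'
from h import *
import pickle
o,fs=pickle.load(open('f0.pkl','rb'));t=fs['top'];s=fs['scene']
a=cv2.resize(t['img'][190:260,135:285],None,fx=5,fy=5,interpolation=cv2.INTER_CUBIC)[:, :750]
b=cv2.resize(s['img'][165:215+5,290:390],None,fx=1,fy=1)
b=cv2.resize(s['img'][205:275,260:385+25],(750,350)[::1] if 0 else None,fx=5,fy=5,interpolation=cv2.INTER_CUBIC)[:300,:750]
cv2.imwrite('pics/rack.png',np.vstack([a[:300],b])[:,:,::-1])
for n,u,v,z in[('h1',162,231,.107),('h2',190,224,.107),('ped',259,218,.09),('barrel',337.5,216,.037),('knob',326,169,.037),('tub',387,185,.075),('whet',248,154,.024),('tin',118,187,.1)]:
    p=plane(t,u,v,z);print(n,p.round(3),np.hypot(*p[:2]).round(3),project(s,p).round(0))
E
```

```text
h1 [0.5   0.29  0.107] 0.578 [354. 237.]
h2 [0.52  0.203 0.107] 0.558 [327. 218.]
ped [ 0.533 -0.014  0.09 ] 0.533 [278. 177.]
barrel [ 0.534 -0.276  0.037] 0.601 [235. 143.]
knob [ 0.693 -0.245  0.037] 0.735 [199. 166.]
tub [ 0.63  -0.435  0.075] 0.765 [188. 120.]
whet [0.753 0.016 0.024] 0.753 [222. 229.]
tin [0.642 0.429 0.1  ] 0.772 [348. 307.]
```

View pics/rack.png

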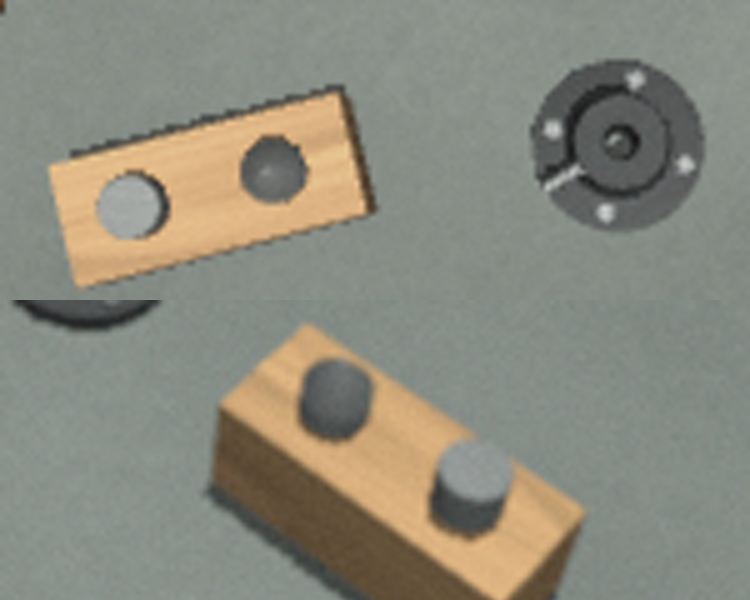

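The bright disc, top-view (162,231), is the flat arbor; the dull cone at (190,224) is the point centre. Next I take wrist views over the mallet, the pedestal and the arbor, using the same tool yaw for the last two so calibration bias cancels.

```bash
cat >> h.py <<'E'
def down(yaw_deg):
    a=np.radians(yaw_deg)/2
    return (R.from_euler('z',yaw_deg,degrees=True)*R.from_rotvec([np.pi,0,0])).as_rotvec()
def shot(name,n='wrist'):
    o=manip.get_obs();f=manip.grab_frame(n);save(name,f)
    return o,f,wristT(f,o)
E
python3 - <<'E'
from h import *
import pickle
D={}
for n,p,y in[('m',[.534,-.276,.2],11),('p',[.533,-.014,.21],103),('h',[.5,.29,.227],103)]:
    print(n,np.round(manip.ik(p,down(y)),2))
    manip.move_to(p,down(y)); manip.pause(.15); D[n]=shot('w_'+n); print(manip.get_obs()['time_s'],D[n][0]['tool_pos'].round(4))
pickle.dump(D,open('w.pkl','wb'))
cv2.imwrite('pics/w3.png',np.hstack([cv2.resize(D[n][1]['img'],None,fx=.5,fy=.5,interpolation=cv2.INTER_AREA) for n in 'mph'])[:,:,::-1])
E
```

```text
m [-0.53  0.09  1.29 -0.    1.76  0.85]
1.8167 [ 0.5335 -0.2771  0.2001]
p [-0.09 -0.09  1.45 -0.    1.78 -0.32]
3.0917 [ 0.5331 -0.0151  0.2098]
h [ 0.47  0.03  1.3  -0.    1.81  0.24]
4.4667 [0.5006 0.2886 0.227 ]
```

View pics/w3.png

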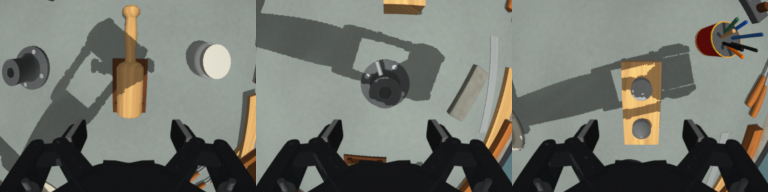

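Half-scale wrist views: mallet barrel at about (128,95) with its handle up, pedestal column at (384-256=128,88), and the flat arbor head as the upper of the two on the rack at (130,88). I'll crop these at full resolution.

```bash
python3 - <<'E'
from h import *
import pickle
D=pickle.load(open('w.pkl','rb'))
c=lambda n,u,v,w,h,k:cv2.resize(D[n][1]['img'][v:v+h,u:u+w],None,fx=k,fy=k,interpolation=cv2.INTER_CUBIC)
a=np.hstack([c('p',210,130,80,80,5),c('h',220,140,80,80,5)])
cv2.imwrite('pics/c1.png',a[:,:,::-1])
for n in 'h':
    g=cv2.cvtColor(D[n][1]['img'],cv2.COLOR_RGB2HSV)[150:206,226:296]
    print(g[::4,::4,1]);print(g[::4,::4,2])
E
```

```text
[[130 130 126 124 120 122 125 129 136 134 135 133 135 132 134 136 134 135]
 [138 133 132 136 133 126 134 107  86  99 130 133 132 136 137 135 132 135]
 [136 132 132 132 135  97   7   4   7   7   7  83 133 135 133 135 134 135]
 [136 132 133 138 106  10   9   6   8  11   8   7  86 135 135 136 133 134]
 [135 133 132 134   6   8   6   8   5   3   8   6   6 131 133 134 134 135]
 [135 133 131 119  11   6   8   8   5   5   3   5   8  92 134 132 136 133]
 [135 131 135  60   5   6   6   5   8   6   6  11   8  19 132 133 134 136]
 [133 136 134  18   8   6   5   8   8   5   3   8   8   5 134 132 133 134]
 [134 124 124  45   8   8   6   5   6   8   5   8   8   5 132 133 134 133]
 [129 124 123 100   8   6   8   5   8   5   5   3   8  16 134 134 133 134]
 [129 124 123 122   7   5   5   3   3   8   8   8   8 110 132 133 136 132]
 [130 125 127 124  99   6   4   7   7   8   8   5  91 123 133 133 135 134]
 [131 125 124 124 124 103   9   6   7   7   4 101 124 123 126 123 133 133]
 [128 124 123 125 123 124 126 122 116 121 125 128 126 124 128 123 135 134]]
[[229 231 242 244 246 246 243 238 185 226 176 151
[... 301 characters left out ...]
 87 140 140 143 139 142]
 [121 136 138 129  97  92  94  95  93  93  93  93  96 116 139 143 139 142]
 [123 138 138 106  95  92  92  93  94  92  92  96  94  95 139 142 139 141]
 [123 165 156  97  94  92  93  93  95  93  92  97  94  93 137 145 138 143]
 [209 243 243 114 165  91  92  93  91  94  94  95  95  93 137 144 137 142]
 [235 243 243 166  97  92  92  93 102 113  96  91  93  93 137 145 138 141]
 [235 243 243 236 176  94  93  92  93 101  95  93  93 139 137 144 137 141]
 [234 243 243 243 221 161 117 156 141 153 134  93 152 244 153 144 136 141]
 [234 242 243 243 245 227 177 185 182 188 174 202 242 245 240 244 152 142]
 [237 242 243 243 245 242 237 232 227 233 239 239 242 244 239 245 213 184]]
```

View pics/c1.png

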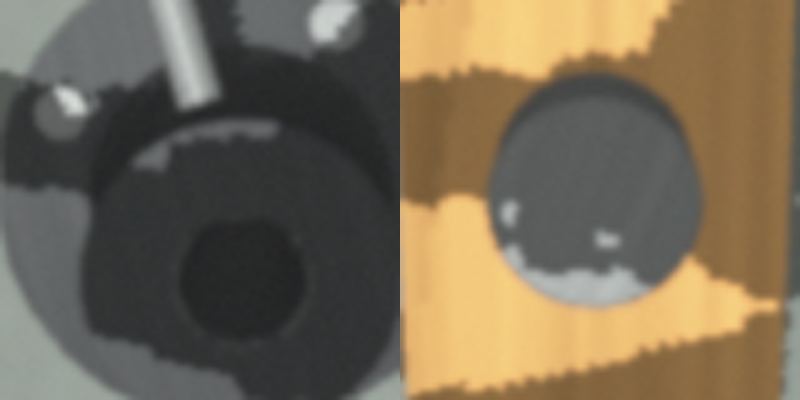

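Left crop: socket mouth at crop (243,280)/5, a clean dark ellipse, plus a bright rod on the pedestal's +y side. Right crop: head top centred at about (598,200), with its side wall visible along the upper edge. I'll cast the contour points onto their planes and fit circles.

```bash
cat >> h.py <<'E'
from scipy.optimize import least_squares
def circ(mask,seed,f,T,z):
    n,l=cv2.connectedComponents(mask.astype(np.uint8),connectivity=4)
    m=(l==l[seed[1],seed[0]]).astype(np.uint8)
    c=max(cv2.findContours(m,cv2.RETR_EXTERNAL,cv2.CHAIN_APPROX_NONE)[0],key=len)
    c=cv2.convexHull(c)[:,0] 
    c=c if len(c)>8 else c
    P=np.array([plane(f,u,v,z,fish=True,T=T)[:2] for u,v in c])
    r=least_squares(lambda q:np.hypot(*(P-q[:2]).T)-q[2],[*P.mean(0),.015],loss='soft_l1',f_scale=.0007)
    return r.x,np.abs(r.fun).max(),len(c)
E
python3 - <<'E'
from h import *
import pickle
D=pickle.load(open('w.pkl','rb'))
o,f,T=D['h'];g=cv2.cvtColor(cv2.GaussianBlur(f['img'],(3,3),0),cv2.COLOR_RGB2HSV).astype(int)
for th in(80,83,86):print('head',circ((g[...,1]<45)&(g[...,2]>th),(258,182),f,T,.107), o['tool_pos'])
o,f,T=D['p'];v=cv2.cvtColor(cv2.GaussianBlur(f['img'],(3,3),0),cv2.COLOR_RGB2HSV)[...,2].astype(int)
print(v[186,240:280],v[160:210,258])
for th in(36,39,42,45):print('mouth',circ(v<th,(258,186),f,T,.09))
o,f,T=D['m'];hs=cv2.cvtColor(f['img'],cv2.COLOR_RGB2HSV).astype(int);h=hs
print(hs[190,215:300].tolist()[::3])
E
```

```text
head (array([0.50183781, 0.29291976, 0.01934522]), np.float64(0.001023541963589624), 22) [0.50061922 0.28864169 0.22699634]
head (array([0.50199676, 0.29269131, 0.01918838]), np.float64(0.0012805482349727108), 21) [0.50061922 0.28864169 0.22699634]
head (array([0.5020845 , 0.29247237, 0.0190603 ]), np.float64(0.001131471666216053), 24) [0.50061922 0.28864169 0.22699634]
[53 53 53 53 53 49 42 38 38 39 39 39 40 40 40 40 40 40 40 40 40 40 41 40
 39 38 38 38 38 38 42 49 53 52 51 52 52 52 52 52] [53 53 52 52 52 52 52 52 52 52 52 52 51 49 45 41 39 40 40 40 40 41 41 41
 40 40 40 40 40 41 40 40 41 41 41 40 40 44 50 54 54 52 51 51 52 54 58 65
 75 85]
mouth (array([ 0.57225984, -0.26465065,  0.56788708]), np.float64(0.01250935765738681), 4)
mouth (array([ 0.57007567, -0.26445803,  0.56609351]), np.float64(0.014902293727736105), 4)
mouth (array([ 0.53503718, -0.01569757,  0.01061876]), np.float64(0.0003441104108693818), 16)
mouth (array([ 0.5350835 , -0.01574518,  0.01125332]), np.float64(0.00040236587460772827), 20)
[[66, 15, 85], [60, 12, 86], [73, 17, 137], [41, 15, 134], [12, 179, 104], [12, 181, 97], [15, 148, 102], [16, 136, 141], [17, 135, 183], [16, 133, 191], [17, 136, 207], [18, 131, 230], [17, 130, 229], [17, 132, 226], [18, 130, 231], [19, 130, 236], [18, 130, 235], [17, 133, 221], [17, 134, 220], [17, 137, 217], [17, 135, 212], [16, 136, 207], [17, 135, 191], [16, 138, 150], [12, 176, 107], [13, 177, 104], [39, 14, 130], [64, 12, 152], [67, 15, 153]]
```

Mouth at (0.5351, −0.0157), radius 11 mm as given; head at (0.502, 0.2927), radius 19.2 against 20. Both agree with the top view, so I grasp the arbor and carry it over the socket.

```bash
python3 - <<'E'
from h import *
H=[.502,.2927]; M=[.5351,-.0157]; r=down(103)
manip.servo_line([*H,.125],r,.15)
manip.servo_line([*H,.077],r,.06)
manip.pause(.2); o=manip.get_obs(); print(o['tool_pos'].round(4),o['contact_force'].round(2))
manip.grab(60); o=manip.get_obs(); print(o['finger_gap'],o['finger_force'],o['contact_force'].round(2),o['time_s'])
manip.servo_line([*H,.215],r,.1)
manip.pause(.2); o=manip.get_obs(); print(o['finger_gap'],o['finger_force'],o['contact_force'].round(2),o['wrist_torque'].round(3),o['time_s'])
manip.servo_line([*M,.215],r,.2)
manip.servo_line([*M,.175],r,.1);manip.pause(.3)
o,f,T=shot('held'); s=manip.grab_frame('scene'); save('held_s',s)
print(o['tool_pos'].round(4),o['contact_force'].round(2),o['finger_gap'],o['time_s'])
u,v=project(s,[*M,.12]).astype(int)
a=cv2.resize(s['img'][v-40:v+50,u-40:u+50],(450,450),interpolation=cv2.INTER_CUBIC)
b=cv2.resize(f['img'][100:280,190:330],(350,450),interpolation=cv2.INTER_CUBIC)
cv2.imwrite('pics/held2.png',np.hstack([a,b])[:,:,::-1])
E
```

```text
[0.5023 0.2928 0.0776] [-0.34  0.61  0.5 ]
0.03822506087272872 61.378676891326904 [-0.76  1.02  2.29] 6.9417
0.038386260555856366 60.8207631111145 [ 0.64  0.01 -4.57] [-0.021 -0.045  0.008] 8.675
[ 0.5354 -0.0158  0.1758] [ 0.45  0.32 -4.13] 0.0386256372148252 11.225
```

View pics/held2.png

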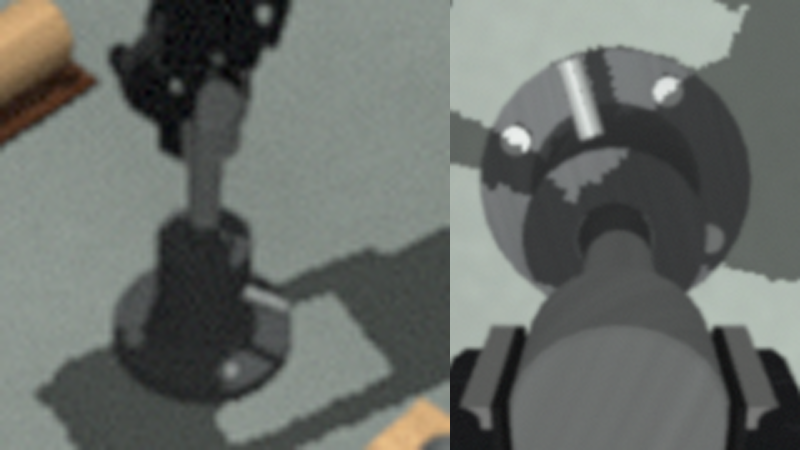

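The shank is held plumb and centred above the hole: shank axis at crop x≈618, hole at ≈615. I lower it in small steps, watching the force.

```bash
python3 - <<'E'
from h import *
r=down(103); p=np.array([.5351,-.0157,.175])
F0=manip.get_obs()['contact_force']
manip.servo_line([*p[:2],.163],r,.08)
z=.163; 
while z>.0995:
    z-=.004 if z>.125 else .0015
    manip.servo_line([*p[:2],z],r,.06); manip.pause(.04)
    o=manip.get_obs(); d=o['contact_force']-F0
    print(round(z,4),o['tool_pos'].round(4),d.round(1),o['wrist_torque'].round(2))
    l=np.linalg.norm(d[:2])
    if l>2: p[:2]+=d[:2]/l*min(.0003,l*.0001); 
    if d[2]>2.5 or l>12: print('stop');break
print(p,manip.get_obs()['time_s'])
E
```

```text
0.159 [ 0.5351 -0.0157  0.1589] [ 0.7 -0.1  0.8] [-0.02  0.01 -0.03]
0.155 [ 0.535  -0.0157  0.1548] [1.5 0.5 0.9] [ 0.01  0.03 -0.04]
0.151 [ 0.535  -0.0157  0.1507] [-0.4  0.1  1. ] [ 0.01 -0.01 -0.01]
0.147 [ 0.535  -0.0157  0.1467] [ 0.3 -0.9  0.8] [-0.    0.    0.04]
0.143 [ 0.535  -0.0156  0.1427] [0.5 0.1 1.5] [-0.03  0.11 -0.06]
0.139 [ 0.535  -0.0156  0.1387] [-0.1 -1.2  0.3] [-0.08  0.11  0.03]
0.135 [ 0.535  -0.0157  0.1347] [ 0.2 -0.2 -0.3] [-0.09  0.23 -0.  ]
0.131 [ 0.5349 -0.0157  0.1306] [-0.3 -0.8  0. ] [-0.13  0.37 -0.02]
0.127 [ 0.5349 -0.0157  0.1266] [-0.9 -1.8  0.7] [-0.23  0.37  0.04]
0.123 [ 0.5349 -0.0159  0.1226] [-1.4 -1.  -0.2] [-0.21  0.43 -0.02]
0.1215 [ 0.5349 -0.0159  0.1214] [-2.3 -1.7 -0.3] [-0.34  0.47 -0.01]
0.12 [ 0.5348 -0.016   0.1199] [-0.9 -1.3 -0.2] [-0.26  0.38 -0.  ]
0.1185 [ 0.5348 -0.016   0.1184] [-0.4 -1.   0.6] [-0.19  0.37  0.05]
0.117 [ 0.5347 -0.016   0.1168] [-0.9 -0.3  0.6] [-0.23  0.43 -0.02]
0.1155 [ 0.5347 -0.016   0.1153] [-1.1 -0.8 -0.5] [-0.21  0.43 -0.02]
0.114 [ 0.5347 -0.016   0.1138] [-1.3 -0.8  1.2] [-0.2   0.47 -0.01]
0.1125 [ 0.5347 -0.016   0.1123] [-2.4 -1.3  0.8] [-0.23  0.57 -0.03]
0.111 [ 0.5346 -0.0161  0.1109] [-1.3 -0.3 -0.2] [-0.13  0.5   0.  ]
0.1095 [ 0.5345 -0.0161  0.1093] [-1.4  0.   0. ] [-0.04  0.49 -0.03]
0.108 [ 0.5345 -0.0162  0.1078] [-1.5 -1.4  0.1] [-0.09  0.44 -0.  ]
0.1065 [ 0.5344 -0.0162  0.1063] [-0.4 -0.2  0.1] [-0.05  0.38 -0.04]
0.105 [ 0.5343 -0.0162  0.1049] [-0.8  0.3  0.5] [0.05 0.4  0.01]
0.1035 [ 0.5343 -0.0162  0.1034] [-1.9  0.8  1.3] [0.09 0.51 0.02]
0.102 [ 0.5342 -0.0162  0.1019] [-2.6  0.6  1. ] [ 0.15  0.44 -0.02]
0.1005 [ 0.5342 -0.0162  0.1006] [-0.3  1.   1.1] [0.15 0.29 0.02]
0.099 [ 0.5342 -0.0162  0.0993] [-1.2  1.3  4.1] [ 0.14  0.28 -0.01]
stop
[ 0.53393121 -0.01618524  0.175     ] 19.2083
```

The socket now carries the whole weight, with the shoulder about 7 mm above the rim. I release, retreat and check, and measure the mallet from the earlier frame.

```bash
python3 - <<'E'
from h import *
import pickle
r=down(103)
manip.release(); manip.pause(.2)
o=manip.get_obs();p=o['tool_pos']; print(o['contact_force'].round(2))
manip.servo_line([*p[:2],.135],r,.06)
manip.servo_line([.5351,-.0157,.249],r,.25); manip.pause(.2)
o,f,T=shot('seat'); pickle.dump((o,f,T),open('seat.pkl','wb')); print(o['time_s'])
g=cv2.cvtColor(cv2.GaussianBlur(f['img'],(3,3),0),cv2.COLOR_RGB2HSV).astype(int)
u,v=project(f,[.5351,-.0157,.129],True,T).astype(int); print(u,v)
print(g[v,u-30:u+31,2],g[v-40:v+40,u,2])
# mallet
D=pickle.load(open('w.pkl','rb'));o,f,T=D['m']
h=cv2.cvtColor(f['img'],cv2.COLOR_RGB2HSV).astype(int)
m=((h[...,0]>=14)&(h[...,0]<=22)&(h[...,1]>90)&(h[...,1]<160)&(h[...,2]>110)).astype(np.uint8)
m=cv2.morphologyEx(m,cv2.MORPH_OPEN,np.ones((3,3)))
_,l,st,_=cv2.connectedComponentsWithStats(m); k=l[190,257]; print(st[k])
for row in range(st[k][1]-1,st[k][1]+st[k][3]+1,5):
    c=np.flatnonzero(l[row]==k)
    if len(c)<4: continue
    ds=[ray(f,x,row,fish=True,T=T) for x in(c[0]-.5,c[-1]+.5)]
    d=sum(q[1]/np.linalg.norm(q[1]) for q in ds);O=T[:3,3]
    a=O+d*(.037-O[2])/d[2]; t=O+d*(.065-O[2])/d[2]
    w=np.linalg.norm(plane(f,c[0]-.5,row,.037,fish=True,T=T)-plane(f,c[-1]+.5,row,.037,fish=True,T=T))
    print(row,c[0],c[-1],a.round(4)[:2],t.round(4)[:2],round(w,4))
E
```

```text
[-0.33  0.5  -0.01]
21.4917
257 184
[ 99  98  94  89  86  83  78  76  80  89  95  97  96  96  96  95  96  96
  96  95  95  96  96  96  96  96  96  97  97  96  95  95  96  96  96  96
  95  95  96  97  99 100  99  98  97  96  96  97  97  96  93  85  71  58
  52  53  60  77 103 128 143] [ 40  42  51  68  84  85  73  60  53  52  52  51  51  54  60  67  73  74
  74  77  84  91  96  97  97  97  97  96  96  97  96  96  96  97  96  96
  96  96  96  95  95  95  95  95  95  96  96  96  96  96  96  96  96  96
  96  96  95  95  96  97  98 106 125 148 161 165 165 165 165 165 165 165
 165 166 166 166 166 166 166 166]
[ 233   10   54  227 7879]
14 249 275 [ 0.7036 -0.2511] [ 0.6946 -0.2524] 0.0276
19 246 279 [ 0.6982 -0.2527] [ 0.6896 -0.2538] 0.0347
24 245 279 [ 0.6926 -0.2532] [ 0.6845 -0.2543] 0.0357
29 248 277 [ 0.6872 -0.2548] [ 0.6796 -0.2557] 0.0305
34 251 273 [ 0.6816 -0.2553] [ 0.6745 -0.2562] 0.0234
39 252 272 [ 0.6762 -0.2564] [ 0.6696 -0.2572] 0.0213
44 251 272 [ 0.6708 -0.2569] [ 0.6647 -0.2577] 0.0223
49 251 272 [ 0.6655 -0.2579] [ 0.6599 -0.2586] 0.0223
54 250 273 [ 0.6603 -0.2589] [
[... 1292 characters left out ...]
 0.5368 -0.2818] [ 0.5429 -0.2803] 0.0551
179 235 286 [ 0.5314 -0.2829] [ 0.5381 -0.2813] 0.0553
184 235 285 [ 0.5259 -0.2834] [ 0.5331 -0.2817] 0.0545
189 235 285 [ 0.5205 -0.2845] [ 0.5281 -0.2827] 0.0548
194 233 285 [ 0.5148 -0.2845] [ 0.523  -0.2827] 0.0572
199 233 285 [ 0.5092 -0.2856] [ 0.5179 -0.2837] 0.0575
204 234 284 [ 0.5036 -0.2867] [ 0.5128 -0.2847] 0.0556
209 233 284 [ 0.4979 -0.2872] [ 0.5076 -0.2852] 0.057
214 233 284 [ 0.4921 -0.2883] [ 0.5023 -0.2862] 0.0573
219 233 284 [ 0.4863 -0.2895] [ 0.497  -0.2873] 0.0577
224 233 283 [ 0.4803 -0.2901] [ 0.4916 -0.2878] 0.0569
229 237 280 [ 0.4745 -0.2918] [ 0.4863 -0.2894] 0.0494
234 245 273 [ 0.4686 -0.2935] [ 0.4809 -0.2909] 0.0327
```

The arbor stands centred and upright: its edges run 164.5–204.5 in rows and about 235–278 in columns, as predicted. Mallet: axis yaw 10°, origin (0.5335, −0.2811). The free-end, knob-end and shoulder estimates agree within 2 mm, so I grip it.

```bash
python3 - <<'E'
from h import *
C=[.5335,-.2811]; r=down(10); P=lambda t:print(t,*[np.round(manip.get_obs()[k],3) for k in('tool_pos','contact_force','wrist_torque','finger_gap','finger_force','time_s')])
manip.move_to([*C,.15],r)
manip.servo_line([*C,.075],r,.15); 
manip.servo_line([*C,.014],r,.05); manip.pause(.2);P('down')
manip.grab(70);P('grab')
o=manip.get_obs()['contact_force']
manip.servo_line([*C,.03],r,.04);manip.pause(.1);P('up')
manip.servo_line([*C,.18],r,.15);manip.pause(.2);P('up')
E
```

```text
down [ 0.534 -0.281  0.014] [-0.222 -0.112  0.4  ] [-0.029 -0.048  0.026] 0.085 0.0 24.85
grab [ 0.534 -0.28   0.015] [-3.285  6.133  4.964] [0.984 0.459 0.002] 0.054 74.338 25.242
up [ 0.533 -0.281  0.03 ] [-0.484  0.294 -3.622] [0.004 0.054 0.036] 0.054 74.175 25.892
up [ 0.533 -0.281  0.179] [-0.254  0.101 -3.99 ] [0.015 0.095 0.035] 0.055 74.203 27.242
```

```bash
python3 - <<'E'
from h import *
r=down(10); M=[.5347,-.016]
manip.servo_line([*M,.18],r,.25); manip.servo_line([*M,.142],r,.1); manip.pause(.2)
F0=manip.get_obs()['contact_force']; z=.142
for lim in(12,30,30):
    log=[]
    while z>.118:
        z-=.0007; manip.servo_line([*M,z],r,.03)
        o=manip.get_obs(); d=o['contact_force']-F0
        log.append((round(z,4),round(o['tool_pos'][2],4),*d.round(1)))
        if d[2]>lim or np.hypot(*d[:2])>15: break
    print(lim,*log[-12:],o['time_s'],sep='\n')
    z+=.006; manip.servo_line([*M,z],r,.08)
E
```

```text
12
(0.135, np.float64(0.135), np.float64(0.2), np.float64(1.0), np.float64(0.8))
(0.1343, np.float64(0.1343), np.float64(-0.1), np.float64(1.3), np.float64(1.5))
(0.1336, np.float64(0.1337), np.float64(-0.5), np.float64(0.7), np.float64(2.5))
(0.1329, np.float64(0.1331), np.float64(0.3), np.float64(1.5), np.float64(3.6))
(0.1322, np.float64(0.1325), np.float64(-0.7), np.float64(1.9), np.float64(3.8))
(0.1315, np.float64(0.1318), np.float64(-0.4), np.float64(0.4), np.float64(5.1))
(0.1308, np.float64(0.1311), np.float64(-1.8), np.float64(0.8), np.float64(7.7))
(0.1301, np.float64(0.1304), np.float64(-0.6), np.float64(0.7), np.float64(7.8))
(0.1294, np.float64(0.1298), np.float64(-0.6), np.float64(1.0), np.float64(9.4))
(0.1287, np.float64(0.1293), np.float64(-1.4), np.float64(0.3), np.float64(10.1))
(0.128, np.float64(0.1288), np.float64(-2.3), np.float64(1.8), np.float64(10.5))
(0.1273, np.float64(0.1283), np.float64(-2.1), np.float64(1.1), np.float64(12.2))
34.4333
30
(0.1284, np.float64(0.1285), np.float64(-0.8), np.float64(0.8), np.float64(0.6))
(0.1277, np.float64(0.1284), np.flo
[... 758 characters left out ...]
(1.5), np.float64(28.9))
(0.1207, np.float64(0.1276), np.float64(-12.3), np.float64(1.9), np.float64(31.5))
39.1833
30
(0.126, np.float64(0.1276), np.float64(-2.0), np.float64(0.7), np.float64(14.4))
(0.1253, np.float64(0.1276), np.float64(-4.2), np.float64(1.4), np.float64(17.1))
(0.1246, np.float64(0.1276), np.float64(-4.9), np.float64(2.1), np.float64(20.4))
(0.1239, np.float64(0.1276), np.float64(-6.4), np.float64(1.4), np.float64(22.1))
(0.1232, np.float64(0.1275), np.float64(-7.0), np.float64(2.8), np.float64(26.0))
(0.1225, np.float64(0.1275), np.float64(-8.6), np.float64(2.4), np.float64(28.1))
(0.1218, np.float64(0.1275), np.float64(-10.0), np.float64(2.8), np.float64(30.9))
41.1833
```

Driven down: the height stays rigid at 0.1276 from 15 N to 31 N after 6.5 mm of travel, so the shoulder is on the rim. Now the mallet goes back.

```bash
python3 - <<'E'
from h import *
C=[.5335,-.2811]; r=down(10); P=lambda t:print(t,*[np.round(manip.get_obs()[k],3) for k in('tool_pos','contact_force','wrist_torque','finger_gap','time_s')])
manip.servo_line([.5347,-.016,.18],r,.15)
manip.servo_line([*C,.18],r,.25); manip.servo_line([*C,.04],r,.15); manip.pause(.2);P('pre')
F0=manip.get_obs()['contact_force'];z=.024
manip.servo_line([*C,z],r,.06)
while z>.013:
    z-=.001; manip.servo_line([*C,z],r,.03); d=manip.get_obs()['contact_force']-F0
    if d[2]>4 or np.hypot(*d[:2])>8: break
print(z,d.round(2));P('set')
manip.release();manip.pause(.1);P('rel')
manip.servo_line([*C,.09],r,.08); manip.servo_line([.5335,-.2811,.2],r,.2);manip.pause(.15)
o,f,T=shot('w_m2'); t=manip.grab_frame('top'); s=manip.grab_frame('scene');save('top_e',t);save('scene_e',s)
P('end')
a=cv2.resize(f['img'],(400,300),interpolation=cv2.INTER_AREA);b=cv2.resize(s['img'][130:250,180:380],(400,240),interpolation=cv2.INTER_CUBIC)
u,v=project(s,[.535,-.0157,.1]).astype(int); c=cv2.resize(s['img'][v-25:v+25,u-25:u+25],(300,300),interpolation=cv2.INTER_CUBIC)
W=np.zeros((540,700,3),np.uint8);W[:300,:400]=a;W[300:,:400]=b;W[:300,400:]=c;cv2.imwrite('pics/end.png',W[:,:,::-1])
E
```

```text
pre [ 0.534 -0.281  0.041] [ 0.555 -0.038 -3.591] [ 0.024  0.03  -0.006] 0.054 44.425
0.014999999999999993 [-3.75  3.89  9.55]
set [ 0.534 -0.281  0.016] [-3.2    3.847  5.964] [ 0.443  0.583 -0.014] 0.054 47.092
rel [ 0.534 -0.281  0.015] [ 0.572 -0.42   0.111] [-0.015  0.01   0.041] 0.086 47.608
end [ 0.533 -0.281  0.199] [ 0.128 -0.344 -0.064] [ 0.042 -0.039 -0.03 ] 0.085 49.7
```

View pics/end.png

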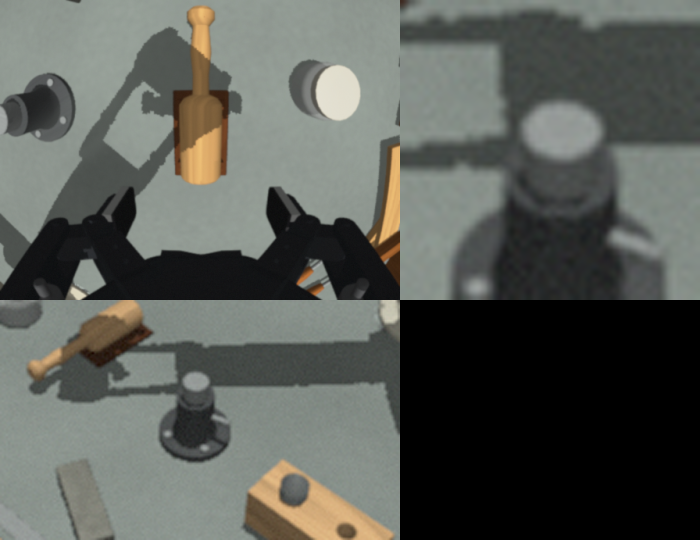

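The mallet lies in its cradle, pixel for pixel as in the first wrist view. The arbor head sits directly on the column at scene crop (560,130) with no gap, and the point centre is still in the rack.

```bash
python3 -c "
from rig import manip
print(manip.close_job())"
```

```text
the job is handed in; nothing more can be done
None
```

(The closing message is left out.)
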